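# Turn a bisque plaque in the edge-rubbing jig

## Robot

A 6-joint arm with a two-finger parallel gripper is mounted at the origin on a cart in front of the work surface, level with it; the furniture and walls round the work are solid. World frame = base frame: x ahead of the robot, y to its left, z up, the work surface at z = 0. Lengths are in m, angles in rad, forces in N, time in s.
With the tool pointing down it reaches from about 0.25 to 0.775 m from the base axis. Payload 4 kg.
Tool frame: the origin (TCP) lies midway between the tips of the shut fingers; the grasp point (between the pads) lies 19 mm behind it; y points along the fingers, x is the direction in which the jaws open and shut, and the axes are right-handed (so a half turn about y gives the same grasp; the last joint's range is limited). The gripper opens to 94 mm and grips with 3 to 60 N. Pads are 16 mm wide; open, the fingers measure 119 mm over their backs; the gripper's body (75 mm by 177 mm) begins 78 mm behind the grasp point.
Start: joints at [1.14, 0.087, 1.371, -0, 1.684, -0.103], TCP at [0.177, 0.521, 0.206] pointing down, gripper open.
Joint ranges: [-3.1, 3.1], [-0.76, 2.03], [0.27, 2.55], [-1.08, 4.22], [0.17, 2.65], [-2.57, 2.57]. Speed limits (rad/s): [2.79, 2.79, 3.14, 3.14, 3.14, 3.14].

## Interface

Orientations are given as [roll, pitch, yaw] about the fixed x, y, z axes, in that order (R = Rz(yaw) Ry(pitch) Rx(roll)).
In Python, from bench import robot gives the robot as it stands.
- The arm moves only by the shell command python3 -m creep 'ROWS'. ROWS is JSON, a list of rows, each a list of 7 numbers: the shift along the tool's x, y, z in mm, then the turn, a rotation vector about the tool's x, y, z in degrees, then the closure in counts, from 0 (fully open) to 255 (shut). A call has 1 to 5 rows; each row is the pose to reach, as a shift and turn from the pose commanded when the call began, along the tool's axes at that moment; what a row does not reach only later rows make up. A row lasts 1/8 s, in which the tool goes at most 62.5 mm and 10.7 degrees, less where a joint would pass 70% of its speed; a pose out of reach is approached as far as the arm can. A call with a gripper value outside its range is refused whole. The fingers move at their own pace and stop on an object; the grip force is fixed at half the most. Time passes only in rows, so rows that repeat a pose let the fingers close. It gives the time, the measured TCP pose, the force and the opening at its end, in the units of the state.
- robot.get_obs(): the state, without advancing time (a new reading comes with each control period).
- robot.snapshot(name): name is "scene" or "side" or "wrist"; returns a dict with "color" (400x640x3 uint8, blue, green, red), "fx", "fy", "cx", "cy" (pixels), "k1" (the pictures are not rectified: a ray, as slopes to the right and down, at radius r is drawn at 1 + k1 r^2 times it, then the intrinsics apply), "world_from_camera" (4x4, takes a point from camera to world coordinates); the wrist camera has in their place "mount" (4x4, takes a point from camera to tool coordinates, whose origin is the TCP and whose axes are the tool frame's). Camera axes: x right, y down, z forward; pixel columns grow to the right and rows downward; lengths in m; the calibration is good to about 2 mm. A picture is of the moment at which its call begins: read the wrist's pose just before it. There is no depth.
- robot.close_job(): hands the job in, once; it reports no verdict.
Trained networks look in the newest picture that a camera, given by its name, has taken for a name from the list of things; names that differ only in an ending like _2 or _b are one class to them, and where a whole thing is asked for, a point or a joint stands for the part that bears it (a point fixed in the world has none). Each returns a list of dicts, best first, with "p" (0 to 1); they miss things now and then, are a little off and sometimes report something else, mostly with a low value. They report only what shows in the picture. A call takes as long as a camera call. They do not tell look-alikes from the thing itself.
- robot.spot_in(name, camera): "point" ([x, y, z] in m, in world coordinates, good to about 4 mm: the middle of the surface that is visible of it).
- robot.landmark_of(name, camera): "point" ([x, y, z] in m, in world coordinates, good to about 4 mm: a listed point, or the origin of a listed thing).
The state is a dict: "time": time; "joint_positions": joint angles; "qvel": joint speeds; "joint_torque": joint torques, N m; "tool_pos": TCP position; "ee_rot": TCP orientation; "wrist_force": force on the tool from outside, world axes, zero at the start; "wrist_torque": the same for the moment, N m; "width": finger opening in m.
Only numpy, scipy, OpenCV 4.12 (cv2) and the standard library are available. Lean on these libraries where they do the work, as an engineer would, in place of code of your own. Each camera call takes 0.05 s, during which the arm holds its last target.

## Task

The upper long edge of the fired clay plaque standing in the cam-lever jig has been rubbed smooth, and the short edge beside its two hanging holes is next: release the jaw with the lever, take the plaque out and stand it back between the jaws with that hole edge straight up, flat on the steel bed and pushed up against the end stop. Then swing the lever all the way back so that the jaw grips it firmly. Do not drop the plaque, and leave the things lying about where they are.

Things in the scene. Friction and masses are not known exactly. Their poses are not given: they have to be found in the camera images.
- vise: The jig, fixed to the table: plywood base 216 x 240 x 18 mm with two wooden jaws. Origin on the table top under the jig; z up, +x away from the robot (from slide jaw to fixed jaw), y along the jaws; yawed by up to 0.3 rad. The base reaches x -110 to 106, y -146 to 94 mm. Both jaws' tops are at z = 52 mm. Mm below are in this frame.
- bed (a point): Middle of the steel bed strip between the jaws, at (45, 0, 20) mm in the jig's frame; the bed's top is z = 20 mm, x 30 to 60, y -70 to 70. The plaque's lower edge rests on it.
- fixed_face (a point): Middle of the fixed jaw's cork face, at (56, 0, 36) mm in the jig's frame; the face looks to -x and spans y -65 to 65; the jaw is 29 mm thick behind it. A clamped plaque lies against this face, its middle plane at x = 50 mm.
- end_stop (a point): Foot of the end stop's face, at (50, 65, 20) mm in the jig's frame. The stop is an aluminium block at the jig's +y end, face at y = 65 mm looking to -y, top at z = 48 mm. The plaque lies on the -y side of it.
- lever_pivot (a point): The cam lever's vertical pivot axis, at (-17, 0, 38) mm in the jig's frame.
- lever_knob (a point): Point on the axis of the lever's upright black knob, at the height to pinch it (66 mm above the table), 85 mm from the pivot. The knob is a round post 20 mm in diameter, its top 85 mm above the table; the steel lever bar under it reaches up to 38 mm. The knob turns with the lever, so fingers slip round it.
- cam_lever (a joint): Lever angle, rad: 0 = clamped (it points 0.8 rad off the jig's -x, toward +y), 1.6 = fully open, growing anticlockwise from above: the knob passes nearest the robot and ends on the -y side. Stays where left; drag about 3 N at the knob, 6 N when clamping. Its cam moves the slide jaw both ways, 10 mm in all; the pad meets the plaque at about 0.4 rad and is fully tight at 0.
- jaw_pad: Sprung cork-faced pad on the slide jaw, y -63 to 59 mm, 8 mm thick, top at z = 52 mm, spring 12 N/mm, about 30 N when clamped. It moves along the jig's x; origin as the jig's when clamped, its face then at x = 44 mm (against the plaque). Lever fully open: face at x = 36.5 mm, a gap of 19.5 mm between the jaws.
- plaque: Fired clay plaque, a plain plate 12 x 110 x 80 mm, about 0.18 kg. Origin at its centre; x axis = thickness (along the jig's x at the start), y = the 110 mm length, z = the 80 mm width. It starts standing on a long edge between the jaws, z up, up to 7 mm short of the end stop, 48 mm of it above the jaws. Two 7 mm holes go through it 12 mm from its -y edge, 44 mm apart.
- hole_edge (a point): Middle of the plaque's short edge beside the two holes (-55 mm along its own y). At the start it is at the -y end of the jig, only the upper hole showing above the jaws; it must end up uppermost, 130 mm above the table.
- pebble: Bystander: oval grey rubbing pebble 28 x 60 x 14 mm lying on the -y end of the jig's base. Origin under its centre.
- scraper: Bystander: scraper with wooden handle, 71 x 117 x 9 mm, lying right of the jig. Origin under its centre.
- cutter_ring: Bystander: metal ring cutter 70 mm across, 32 mm high, in front of the jig. Origin under its centre.
- rib: Bystander: wooden rib 48 x 107 x 8 mm, lying in front of the jig on the left. Origin under its centre.
- brush: Bystander: thin brush 190 mm long, lying left of the jig. Origin under its centre.
Things that resemble listed ones, but are neither listed nor needed, are in the scene too. Of the things like the plaque, leave any that is blue or turquoise; of the rest the larger one is meant.

How it is judged:
On the way, in this order (a step that is already met when the one before it is completed fails the run):
1. the lever has been swung open (value of joint cam_lever above 1.2 rad), for 0.2 s.
2. the plaque has been lifted clear of the jaws (z of plaque in the frame of vise above 0.115 m), for 0.2 s.
At the end, for the whole second after the job is handed in: Plaque at rest between the jaws, hole edge up, flat on the bed (centre 75 mm above the table within 2 mm), plumb within 0.03 rad, along the jaws within 0.04 rad, its side within 3 mm of the end stop; lever within 0.2 rad of clamped, pad pressing with over 8 N (z of plaque in the frame of vise between 0.073 and 0.077 m and x of plaque in the frame of vise between 0.047 and 0.053 m and y of plaque in the frame of vise between 0.022 and 0.027 m and z of hole_edge in the frame of vise between 0.127 and 0.133 m and angle between the y axis of plaque and the z axis of vise, either way round below 0.03 rad and angle between the x axis of plaque and the x axis of vise, either way round below 0.04 rad and value of joint cam_lever below 0.2 rad and contact force between plaque and jaw_pad above 8 N and linear speed of plaque below 0.02 m/s); the robot touches nothing.
It fails at once if one of the things lying about (pebble, scraper, cutter ring, rib, brush) is pushed more than 3 cm away (distance of any of pebble, scraper, cutter_ring, rib, brush from where it was at the start of the episode above 0.03 m).
It fails at once if the plaque is dropped (falls faster than 1.2 m/s) (linear speed of plaque above 1.2 m/s).
It also fails if it takes over 66 s, if anything falls off the work surface, if the arm or the gripper's body presses on something with over 40 N, if the wrist force passes 120 N, or if a joint passes its speed limit or range.

## Working session

There is one attempt and no reset: what is moved stays moved. The work goes in short steps, Python scripts to look and compute and a shell command to move; the robot and the scene stay as the last step left them, time stands still between calls to the robot, and variables do not carry over. Pictures are saved under pics/ and viewed, and the job is handed in when it is done.

```bash
ls; mkdir -p pics
python3 - <<'E'
from bench import robot
import cv2
o=robot.get_obs(); print({k:(v if isinstance(v,(int,float)) else [round(float(x),3) for x in v]) for k,v in o.items()})
for c in ["scene","side","wrist"]:
    s=robot.snapshot(c); cv2.imwrite(f"pics/{c}0.png",s["color"]); print(c,{k:v for k,v in s.items() if k!="color"})
    for n in ["vise","plaque","hole_edge","lever_knob","lever_pivot","fixed_face","end_stop","bed","jaw_pad","pebble","cutter_ring"]:
        r=robot.landmark_of(n,c); print(n,[(round(d["p"],2),[round(float(x),3) for x in d["point"]]) for d in r[:3]])
E
```

```text
pics
{'time': 0.0, 'joint_positions': [1.14, 0.088, 1.372, -0.0, 1.684, -0.103], 'qvel': [0.0, -0.0, -0.0, 0.001, 0.001, 0.001], 'joint_torque': [0.002, -34.018, -30.243, 0.072, 0.033, -0.0], 'tool_pos': [0.177, 0.52, 0.204], 'ee_rot': [-1.571, 0.002, 1.243], 'wrist_force': [0.232, 0.001, -0.269], 'wrist_torque': [-0.08, 0.005, 0.042], 'width': 0.09393685047376926}
scene {'fx': 492.75425138230537, 'fy': 492.75425138230537, 'cx': 314.00232881420374, 'cy': 197.03086841175312, 'k1': -0.06262474345772619, 'world_from_camera': array([[ 0.65246515, -0.5786633 ,  0.48932404, -0.11914669],
       [-0.75773474, -0.488548  ,  0.43261867, -0.59538259],
       [-0.01128227, -0.65304643, -0.75723383,  1.08546281],
       [ 0.        ,  0.        ,  0.        ,  1.        ]])}
vise [(0.96, [0.57, 0.083, 0.003])]
plaque [(0.96, [0.618, 0.084, 0.067]), (0.69, [0.564, -0.177, 0.026]), (0.58, [0.687, -0.146, 0.032])]
hole_edge [(0.86, [0.346, 0.095, 0.043]), (0.77, [0.601, -0.16, 0.029]), (0.71, [0.614, 0.031, 0.063])]
lever_knob [(0.84, [0.501, 0.151, 0.067])]
lever_pivot [(0.71, [0.555, 0.088, 0.038
[... 1181 characters left out ...]
ble [(0.62, [0.517, -0.025, 0.018])]
cutter_ring [(0.77, [0.348, -0.125, -0.001])]
wrist {'fx': 354.34041207760055, 'fy': 354.34041207760055, 'cx': 328.1902932470245, 'cy': 198.88567805265222, 'k1': -0.05713465095991865, 'mount': array([[ 9.99999503e-01, -5.77281788e-04, -8.12794776e-04,
        -9.42083399e-05],
       [ 6.36800199e-04, -2.57419177e-01,  9.66299623e-01,
        -1.79914497e-01],
       [-7.67056137e-04, -9.66299660e-01, -2.57418682e-01,
         7.56689083e-02],
       [ 0.00000000e+00,  0.00000000e+00,  0.00000000e+00,
         1.00000000e+00]])}
vise []
plaque []
hole_edge []
lever_knob []
lever_pivot []
fixed_face []
end_stop []
bed []
jaw_pad []
pebble []
cutter_ring []
```

View pics/scene0.png

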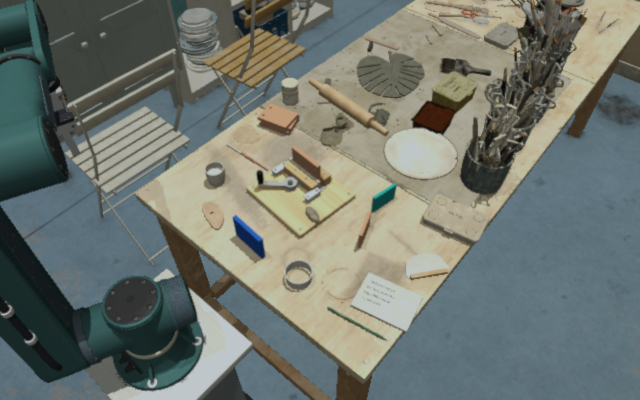

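View pics/side0.png

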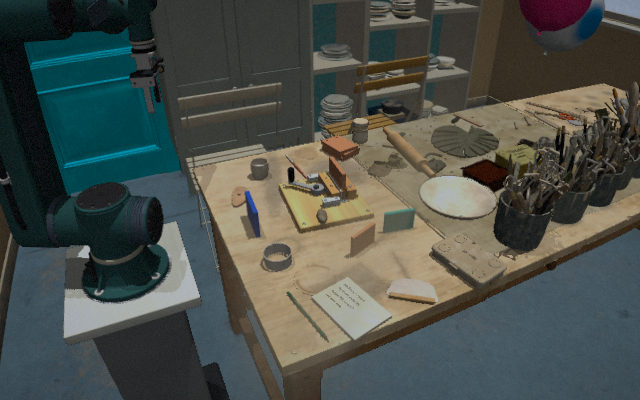

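Run:
```python
import cv2
a=cv2.imread("pics/scene0.png")[130:250,190:400]; cv2.imwrite("pics/c1.png",cv2.resize(a,None,fx=3.8,fy=3.8,interpolation=cv2.INTER_CUBIC))
a=cv2.imread("pics/side0.png")[140:270,220:430]; cv2.imwrite("pics/c2.png",cv2.resize(a,None,fx=3.8,fy=3.8,interpolation=cv2.INTER_CUBIC))
```

```text
(no output)
```

View pics/c1.png

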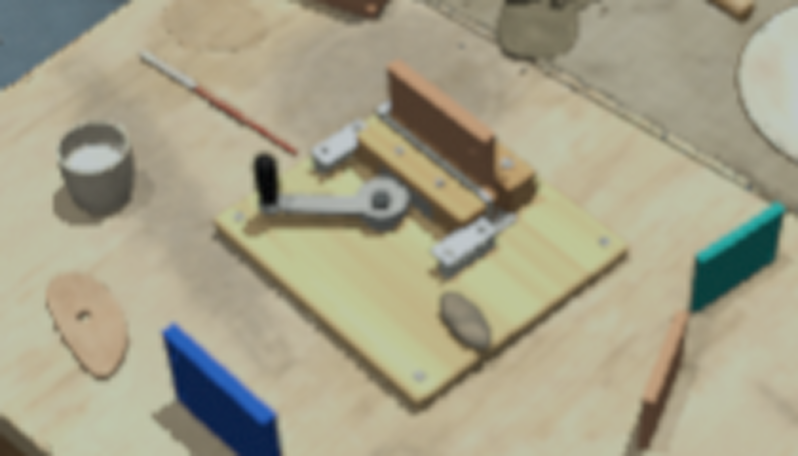

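View pics/c2.png

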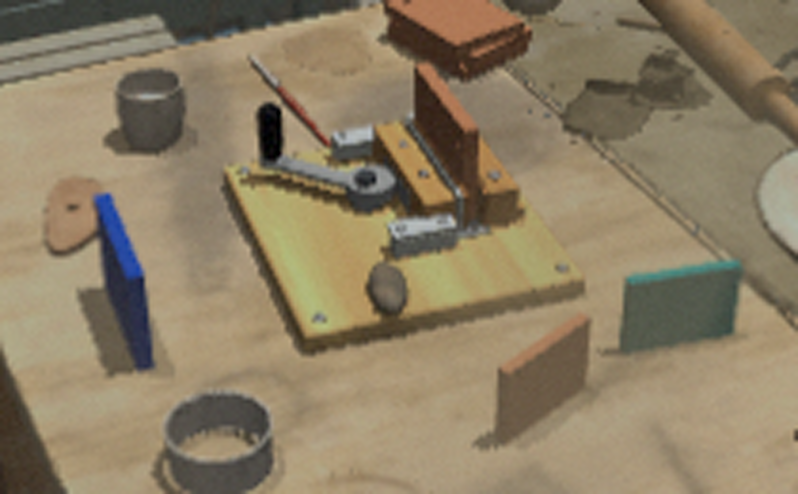

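```bash
cat > h.py <<'E'
import numpy as np
from scipy.spatial.transform import Rotation as R
from bench import robot
def pose(o=None):
    o=o or robot.get_obs()
    return np.array(o["tool_pos"]),R.from_euler("xyz",o["ee_rot"])
def down(yaw,a=0.0):
    """jaw dir at world yaw; tilt a about jaw axis: a>0 tips point to +(yaw+90)"""
    return R.from_euler("z",yaw)*R.from_euler("x",a)*R.from_euler("x",-np.pi/2)
def rel(p,Rt,base=None):
    p0,R0=base or pose()
    d=R0.inv().apply(np.array(p)-p0)*1000
    rv=(R0.inv()*Rt).as_rotvec(degrees=True)
    print([round(x,1) for x in d],[round(x,1) for x in rv],"deg",round(np.linalg.norm(rv),1),"mm",round(np.linalg.norm(d),1))
E
python3 - <<'E'
from h import *
rel([.52,.12,.26],down(.65))
E
```

```text
[np.float64(-269.0), np.float64(-54.5), np.float64(-453.7)] [np.float64(-0.0), np.float64(34.0), np.float64(0.0)] deg 34.0 mm 530.2
```

```bash
python3 -m creep '[[-269,-54,-454,0,34,0,0],[-269,-54,-454,0,34,0,0],[-269,-54,-454,0,34,0,0],[-269,-54,-454,0,34,0,0],[-269,-54,-454,0,34,0,0]]'
python3 - <<'E'
from h import *
rel([.52,.12,.26],down(.65)); print(robot.get_obs()["joint_positions"])
E
```

```text
time: 2.42
tool_pos: [0.3803, 0.283, 0.2378]
ee_rot: [-1.571, -0.001, 0.65]
wrist_force: [0.5, 0.2, 0.0]
width: 0.0943
[np.float64(12.7), np.float64(-22.2), np.float64(-214.3)] [np.float64(0.0), np.float64(-0.0), np.float64(0.1)] deg 0.1 mm 215.8
[ 5.19968664e-01 -8.80236575e-02  1.48244772e+00  1.40696016e-04
  1.74602346e+00 -1.29678378e-01]
```

```bash
python3 -m creep '[[13,-22,-214,0,0,0,0],[13,-22,-214,0,0,0,0],[13,-22,-214,0,0,0,0],[13,-22,-214,0,0,0,0],[13,-22,-214,0,0,0,0]]'
cat >> h.py <<'E'
import cv2
def wsnap(name):
    p,Rr=pose(); s=robot.snapshot("wrist"); cv2.imwrite(f"pics/{name}.png",s["color"])
    T=np.eye(4);T[:3,:3]=Rr.as_matrix();T[:3,3]=p
    W=T@s["mount"]; K=np.array([[s["fx"],0,s["cx"]],[0,s["fy"],s["cy"]],[0,0,1]])
    np.savez(f"pics/{name}.npz",W=W,K=K,k1=s["k1"]); return s
def unproj(name,pts,z):
    d=np.load(f"pics/{name}.npz");W,K,k1=d["W"],d["K"],d["k1"]
    u=cv2.undistortPoints(np.array(pts,float).reshape(-1,1,2),K,np.array([k1,0,0,0,0.])).reshape(-1,2)
    r=np.c_[u,np.ones(len(u))]@W[:3,:3].T; t=(np.broadcast_to(z,len(u))-W[2,3])/r[:,2]
    return W[:3,3]+r*t[:,None]
def proj(name,X):
    d=np.load(f"pics/{name}.npz");W,K,k1=d["W"],d["K"],d["k1"]
    c=(np.array(X)-W[:3,3])@W[:3,:3]
    return cv2.projectPoints(c.reshape(-1,1,3),np.zeros(3),np.zeros(3),K,np.array([k1,0,0,0,0.]))[0].reshape(-1,2)
E
python3 - <<'E'
from h import *
wsnap("w1"); print(pose()[0])
for n in ["vise","plaque","hole_edge","lever_knob","lever_pivot","fixed_face","end_stop","bed"]:
        r=robot.landmark_of(n,"wrist"); print(n,[(round(d["p"],2),[round(float(x),3) for x in d["point"]]) for d in r[:2]])
E
```

```text
time: 3.05
tool_pos: [0.52, 0.1204, 0.259]
ee_rot: [-1.57, 0.0, 0.646]
wrist_force: [-0.4, 0.6, -0.3]
width: 0.0937
[0.51920505 0.12162103 0.25902668]
vise [(0.76, [0.571, 0.086, 0.001])]
plaque [(0.98, [0.343, 0.047, 0.037]), (0.94, [0.563, -0.173, 0.032])]
hole_edge [(0.76, [0.602, -0.161, 0.026]), (0.66, [0.613, 0.03, 0.062])]
lever_knob [(0.91, [0.5, 0.155, 0.065])]
lever_pivot [(0.68, [0.553, 0.092, 0.037])]
fixed_face [(0.95, [0.627, 0.08, 0.033])]
end_stop [(0.97, [0.632, 0.145, 0.018])]
bed [(0.66, [0.614, 0.081, 0.019]), (0.31, [0.501, 0.156, 0.068])]
```

View pics/w1.png

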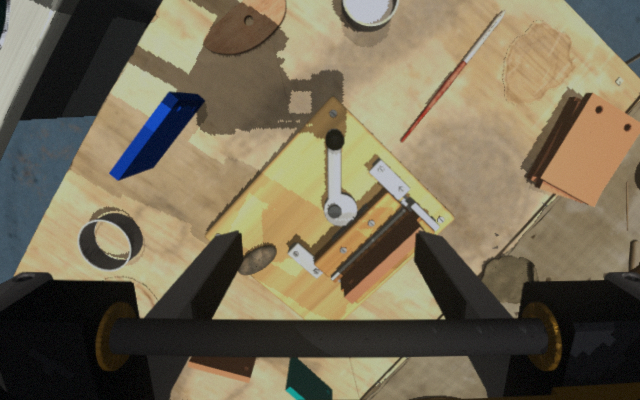

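```bash
python3 - <<'E'
from h import *
from scipy.optimize import least_squares
J=np.array([[45,0,20],[56,0,36],[50,65,20],[-17,0,38],[-76.2,61,66],[0,0,0]])/1000
M={0:[(.615,.083),(.618,.084),(.614,.081)],1:[(.623,.081),(.625,.079),(.627,.080)],2:[(.627,.145),(.626,.147),(.632,.145)],3:[(.555,.088),(.547,.087),(.553,.092)],4:[(.501,.151),(.501,.155),(.5,.155)],5:[(.57,.083),(.571,.086)]}
I=[];P=[]
for k,v in M.items():
    for q in v: I.append(k);P.append(q)
P=np.array(P)
f=lambda t:((J[I][:,:2]@np.array([[np.cos(t[2]),np.sin(t[2])],[-np.sin(t[2]),np.cos(t[2])]])+t[:2])-P).ravel()
s=least_squares(f,[.57,.08,-.1]);print("nets",s.x,np.sqrt(np.mean(s.fun**2)))
C=np.array([[-110,94,18],[-110,-146,18],[106,94,18]])/1000
px=[(332,97),(207,234),(453,222)]
c=unproj("w1",px,.018);print(c)
g=lambda t:((C[:,:2]@np.array([[np.cos(t[2]),np.sin(t[2])],[-np.sin(t[2]),np.cos(t[2])]])+t[:2])-c[:,:2]).ravel()
s=least_squares(g,s.x);print("corners",s.x,s.fun*1000)
E
python3 - <<'E'
import cv2
a=cv2.imread("pics/w1.png")[80:325,190:460]; cv2.imwrite("pics/c3.png",cv2.resize(a,None,fx=2.4,fy=2.4,interpolation=cv2.INTER_CUBIC))
E
```

```text
nets [ 0.57019677  0.08611849 -0.10386198] 0.0020925953853093257
[[ 0.47211055  0.18971628  0.018     ]
 [ 0.44596631 -0.03925206  0.018     ]
 [ 0.6851152   0.1610136   0.018     ]]
corners [ 0.57022711  0.08495192 -0.1318427 ] [ 1.42855495  2.88056005 -3.97786329 -6.0682145   2.54930834  3.18765445]
```

View pics/c3.png

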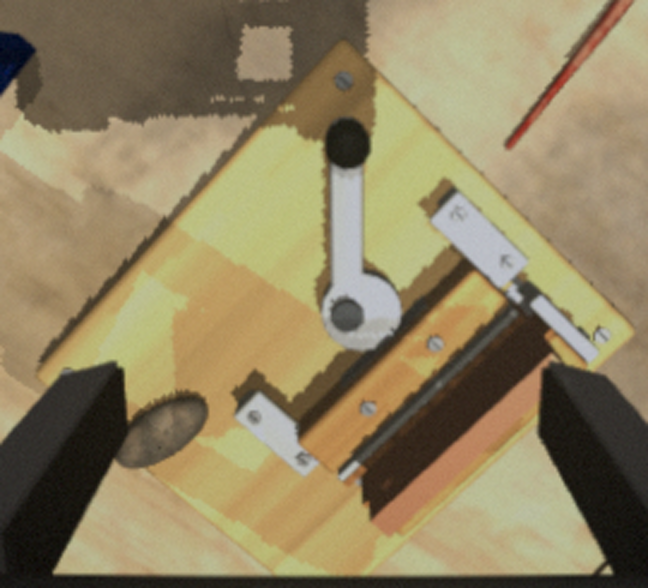

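```bash
cat >> h.py <<'E'
def jw(t,X):
    X=np.atleast_2d(np.array(X,float))/1000; r=R.from_euler("z",t[2]); return r.apply(X)+np.array([t[0],t[1],0])
E
python3 - <<'E'
from h import *
from scipy.optimize import least_squares
q=lambda x,y:(x/2.4+190,y/2.4+80)
c=unproj("w1",[q(345,40),q(634,330),q(40,368),q(185,195),q(500,190)],.018)
kn=unproj("w1",[q(348,140)],.085)[0]; print("knob",kn)
def f(t):
    r=R.from_euler("z",-t[2]); l=r.apply(c-np.array([t[0],t[1],0]))*1000
    k=r.apply(kn-np.array([t[0],t[1],0]))*1000
    return [l[0,0]+110,l[0,1]-94,l[1,0]-106,l[1,1]-94,l[2,0]+110,l[3,0]+110,l[4,1]-94,k[0]+76.2,k[1]-61]
s=least_squares(f,[.57,.085,-.11]);print(s.x,s.fun.round(1))
t=s.x
im=cv2.imread("pics/w1.png")
for tt,col in((s.x,(0,0,255)),((.5702,.0861,-.104),(255,0,0))):
  for loop in ([[-110,-146,18],[-110,94,18],[106,94,18],[106,-146,18]],[[56,-65,52],[56,65,52],[85,65,52],[85,-65,52]],[[44,-49,100],[44,61,100],[56,61,100],[56,-49,100]],[[36,-63,52],[44,-63,52],[44,59,52],[36,59,52]],[[50,65,48],[50,65,48]]):
    p=proj("w1",jw(tt,loop)).round().astype(int); cv2.polylines(im,[p],True,col,1)
cv2.imwrite("pics/ov1.png",cv2.resize(im[80:325,190:460],None,fx=2.4,fy=2.4))
E
```

```text
knob [0.49872656 0.15839661 0.085     ]
[ 0.56833055  0.08654755 -0.11671904] [ 3.6 -1.1 -2.1 -1.5  2.2 -2.4  0.3 -1.3  2.3]
```

View pics/ov1.png

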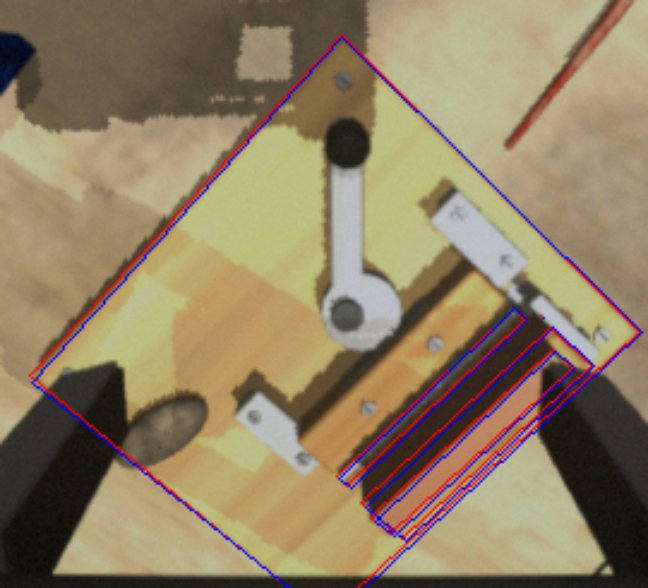

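Run:
```python
from h import *
t=(.5695,.0862,-.110)
k=jw(t,[-76.2,61,66])[0];print(k)
y=.661
rel([k[0],k[1],.14],down(y)); rel([k[0],k[1],.047],down(y))
```

```text
[0.50045702 0.15519643 0.066     ]
[np.float64(5.1), np.float64(119.5), np.float64(36.8)] [np.float64(0.0), np.float64(-0.6), np.float64(0.0)] deg 0.6 mm 125.1
[np.float64(5.1), np.float64(212.5), np.float64(36.8)] [np.float64(0.0), np.float64(-0.6), np.float64(0.0)] deg 0.6 mm 215.7
```

```bash
python3 -m creep '[[5,60,37,0,0,0,0],[5,119,37,0,0,0,0],[5,170,37,0,0,0,0],[5,212,37,0,0,0,0],[5,212,37,0,0,0,0]]' && python3 -m creep '[[0,0,0,0,0,0,255],[0,0,0,0,0,0,255],[0,0,0,0,0,0,255],[0,0,0,0,0,0,255],[0,0,0,0,0,0,255]]'
```

```text
time: 4.12
tool_pos: [0.4971, 0.1542, 0.0435]
ee_rot: [-1.567, 0.008, 0.65]
wrist_force: [-1.3, 0.4, -0.2]
width: 0.0936
time: 4.75
tool_pos: [0.5008, 0.1546, 0.0476]
ee_rot: [-1.571, -0.001, 0.65]
wrist_force: [0.6, 0.1, 0.7]
width: 0.0472
```

```bash
python3 -m creep '[[0,0,0,0,0,0,255],[0,0,0,0,0,0,255],[0,0,0,0,0,0,255],[0,0,0,0,0,0,255]]'
python3 - <<'E'
from h import *
s=wsnap("w2")
E
```

```text
time: 5.25
tool_pos: [0.5007, 0.1547, 0.0472]
ee_rot: [-1.571, -0.0, 0.65]
wrist_force: [-0.0, -0.3, -0.2]
width: 0.0192
```

View pics/w2.png

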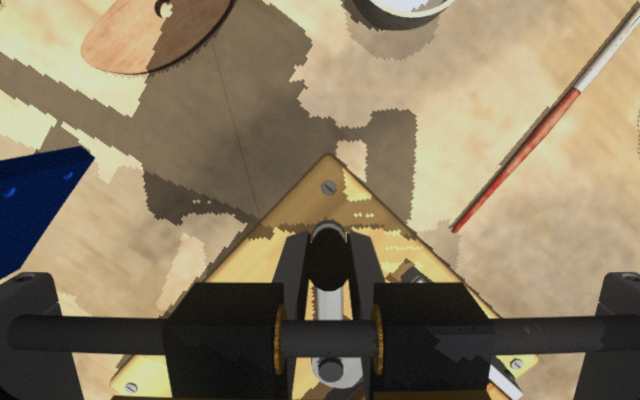

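```bash
python3 -m creep '[[-13.3,0,-1,0,-9,0,255],[-26.3,0,-4.2,0,-18,0,255],[-38.6,0,-9.3,0,-27,0,255],[-50,0,-16.2,0,-36,0,255],[-60.1,0,-24.9,0,-45,0,255]]'
python3 - <<'E'
from h import *
t=(.5695,.0862,-.110); p=pose()[0]; v=jw(t,[-17,0,0])[0]; d=p-v; print(np.hypot(d[0],d[1]), np.arctan2(d[1],d[0])-(t[2]+np.pi-.8))
E
```

```text
time: 5.92
tool_pos: [0.4692, 0.0985, 0.0473]
ee_rot: [-1.574, -0.002, 1.44]
wrist_force: [6.8, 1.6, -5.2]
width: 0.019
0.08407738165000757 0.7856104664552945
```

```bash
python3 -m creep '[[-13.3,0,-1,0,-9,0,255],[-26.3,0,-4.2,0,-18,0,255],[-38.6,0,-9.3,0,-27,0,255],[-50,0,-16.2,0,-36,0,255],[-60.1,0,-24.9,0,-45,0,255]]'
python3 -m creep '[[0,0,0,0,0,0,0],[0,0,0,0,0,0,0],[0,0,0,0,0,0,0]]'
python3 - <<'E'
from h import *
t=(.5695,.0862,-.110); p=pose()[0]; v=jw(t,[-17,0,0])[0]; d=p-v; print(np.hypot(d[0],d[1]), np.arctan2(d[1],d[0])-(t[2]+np.pi-.8)); print(robot.get_obs()["joint_positions"])
E
```

```text
time: 6.55
tool_pos: [0.486, 0.0369, 0.0472]
ee_rot: [-1.576, -0.001, 2.225]
wrist_force: [6.9, 5.9, -4.5]
width: 0.0192
time: 6.92
tool_pos: [0.4841, 0.0355, 0.0473]
ee_rot: [-1.57, -0.0, 2.22]
wrist_force: [-0.5, 0.0, -0.1]
width: 0.045
0.08636016866733577 -4.719348745823774
[-4.34959360e-02  3.27284353e-02  1.74971274e+00 -1.37157823e-04
  1.35953840e+00 -2.26348027e+00]
```

```bash
python3 -m creep '[[0,0,0,0,0,0,0],[0,-60,0,0,0,0,0],[0,-110,0,0,0,0,0]]'
python3 - <<'E'
from h import *
t=(.5695,.0862,-.110); print(robot.get_obs()["width"])
p=jw(t,[50,20,0])[0]; rel([p[0],p[1],.27],down(-.11))
E
```

```text
time: 7.3
tool_pos: [0.484, 0.0355, 0.1586]
ee_rot: [-1.57, -0.0, 2.22]
wrist_force: [0.1, -0.3, 0.2]
width: 0.0756
0.07559800907035913
[np.float64(-31.3), np.float64(-111.5), np.float64(-148.7)] [np.float64(-0.0), np.float64(133.5), np.float64(-0.0)] deg 133.5 mm 188.5
```

```bash
python3 -m creep '[[-31,-111,-149,0,133.5,0,0],[-31,-111,-149,0,133.5,0,0],[-31,-111,-149,0,133.5,0,0],[-31,-111,-149,0,133.5,0,0],[-31,-111,-149,0,133.5,0,0]]'
python3 - <<'E'
from h import *
t=(.5695,.0862,-.110)
p=jw(t,[50,20,0])[0]; rel([p[0],p[1],.27],down(-.11))
E
```

```text
time: 7.92
tool_pos: [0.6226, 0.1014, 0.2681]
ee_rot: [-1.571, 0.0, 1.277]
wrist_force: [-0.1, -0.0, 0.1]
width: 0.0941
[np.float64(-1.2), np.float64(-1.9), np.float64(1.0)] [np.float64(0.0), np.float64(79.5), np.float64(-0.0)] deg 79.5 mm 2.4
```

```bash
python3 -m creep '[[-1,-2,1,0,80,0,0],[-1,-2,1,0,80,0,0],[-1,-2,1,0,80,0,0],[-1,-2,1,0,80,0,0],[-1,-2,1,0,80,0,0]]'
python3 -m creep '[[0,0,0,0,27,0,0],[0,0,0,0,27,0,0],[0,0,0,0,26,0,0],[0,0,0,0,26,0,0]]'
python3 - <<'E'
from h import *
print(robot.get_obs()["qvel"])
wsnap("w3"); print(pose()[0],pose()[1].as_euler("xyz"))
for n in ["plaque","hole_edge"]:
        r=robot.landmark_of(n,"wrist"); print(n,[(round(d["p"],2),[round(float(x),3) for x in d["point"]]) for d in r[:2]])
a=cv2.imread("pics/w3.png")[60:330,180:480]; cv2.imwrite("pics/c4.png",cv2.resize(a,None,fx=2.2,fy=2.2,interpolation=cv2.INTER_CUBIC))
E
```

```text
time: 8.55
tool_pos: [0.6204, 0.1003, 0.2701]
ee_rot: [-1.571, 0.0, 0.339]
wrist_force: [0.3, 0.4, -0.6]
width: 0.094
time: 9.05
tool_pos: [0.6204, 0.1003, 0.2702]
ee_rot: [-1.571, 0.0, -0.107]
wrist_force: [0.3, -1.2, 0.5]
width: 0.0944
[-3.94867689e-05 -1.85143867e-03  5.49564595e-04  3.44558535e-04
 -5.30107284e-04 -2.18709391e-02]
[0.62045533 0.10028316 0.27020374] [-1.57080754e+00  2.43691636e-04 -1.07011114e-01]
plaque [(0.81, [0.339, 0.047, 0.041]), (0.75, [0.621, 0.085, 0.062])]
hole_edge [(0.96, [0.343, 0.094, 0.038]), (0.72, [0.615, 0.083, 0.022])]
```

View pics/w3.png

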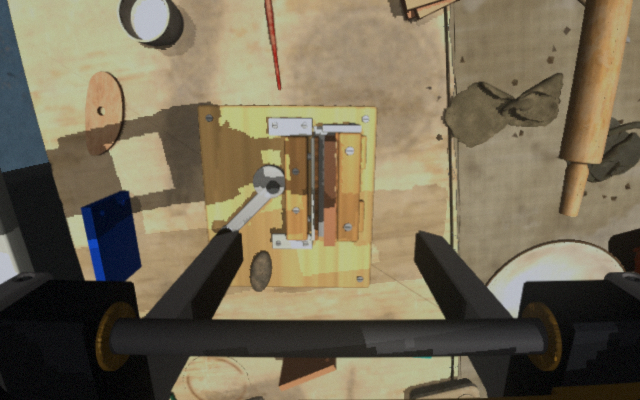

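View pics/c4.png

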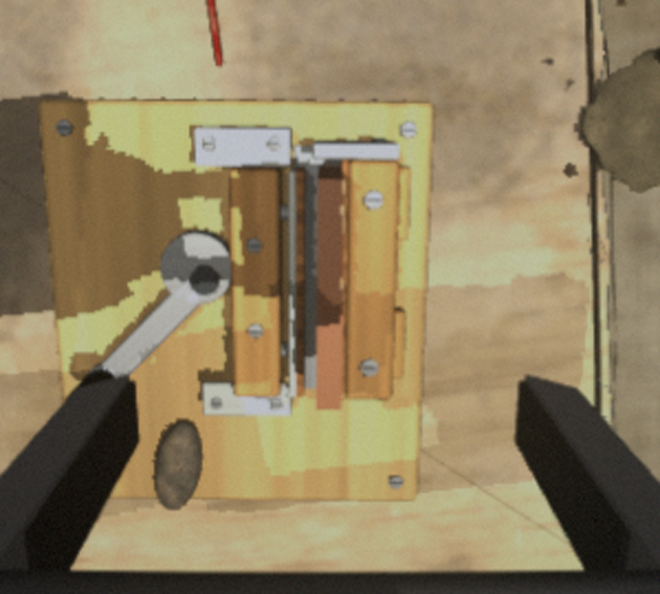

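Run:
```python
from h import *
from scipy.optimize import least_squares
q=lambda x,y:(x/2.2+180,y/2.2+60)
c=unproj("w3",[q(41,102),q(432,102),q(415,498)],.018)
C=np.array([[-110,94],[106,94],[106,-146]])
def loc(t,X): return (R.from_euler("z",-t[2]).apply(X-np.array([t[0],t[1],0])))*1000
s=least_squares(lambda t:(loc(t,c)[:,:2]-C).ravel(),[.57,.086,-.11]);print(s.x,s.fun.round(1))
t=s.x
pl=unproj("w3",[q(316,408),q(341,408),q(343,170)],.100)
print(loc(t,pl)); print(loc((.5695,.0862,-.11),pl))
j=unproj("w3",[q(345,163),q(347,397),q(396,163),q(396,397)],.052);print(loc(t,j));print(loc((.5695,.0862,-.11),j))
```

```text
[ 0.56921697  0.08641895 -0.11615885] [ 3.  -1.8 -1.3 -0.9 -1.7  2.7]
[[ 43.88744557 -50.12391314 100.        ]
 [ 55.94193244 -50.02725575 100.        ]
 [ 55.36579518  63.52375604 100.        ]]
[[ 43.2725508  -50.20670494 100.        ]
 [ 55.32740434 -50.18429075 100.        ]
 [ 55.45061773  63.36811579 100.        ]]
[[ 57.39036725  62.79449742  52.        ]
 [ 60.2731873  -63.36178573  52.        ]
 [ 83.15154415  63.03142561  52.        ]
 [ 87.04630482 -63.1682926   52.        ]]
[[ 57.47066003  62.62640204  52.        ]
 [ 59.57645214 -63.54524323  52.        ]
 [ 83.23280755  62.70466741  52.        ]
 [ 86.35025359 -63.51664445  52.        ]]
```

```bash
cat >> h.py <<'E'
T=(.5693,.0863,-.108)
def tgt(g,a,base=None):
    """grasp point in jig mm, tilt deg -> print row"""
    a=np.radians(a); tcp=np.array(g,float)+19*np.array([0,np.sin(a),-np.cos(a)])
    rel(jw(T,tcp)[0],down(T[2],a),base)
def where():
    p,Rr=pose(); l=R.from_euler("z",-T[2]).apply(p-np.array([T[0],T[1],0]))*1000
    d=R.from_euler("z",-T[2]).apply(Rr.apply([0,1,0])); x=R.from_euler("z",-T[2]).apply(Rr.apply([1,0,0]))
    o=robot.get_obs(); print("grasp",(l-19*d).round(1),"tilt",round(np.degrees(np.arctan2(d[1],-d[2])),2),"xax",x.round(3),"w",round(o["width"],4),"F",np.round(o["wrist_force"],1),"q",np.round(o["joint_positions"],2),o["time"])
E
python3 - <<'E'
from h import *
where(); tgt([50,-13,140],45); tgt([50,-13,78],45)
E
```

```text
grasp [ 49.4  19.4 289.2] tilt 0.0 xax [ 1.     0.001 -0.   ] w 0.094 F [-0.5 -1.2 -0.6] q [0.07 0.26 1.04 0.   1.84 0.18] 9.2
[np.float64(0.6), np.float64(143.7), np.float64(-18.9)] [np.float64(45.0), np.float64(0.0), np.float64(-0.0)] deg 45.0 mm 144.9
[np.float64(0.6), np.float64(205.7), np.float64(-18.9)] [np.float64(45.0), np.float64(0.0), np.float64(-0.0)] deg 45.0 mm 206.5
```

```bash
python3 -m creep '[[0.6,30,-5,11,0,0,0],[0.6,60,-10,21,0,0,0],[0.6,90,-15,32,0,0,0],[0.6,125,-19,42,0,0,0],[0.6,144,-19,45,0,0,0]]'
python3 - <<'E'
from h import *
where(); tgt([50,-13,78],45)
E
```

```text
time: 9.82
tool_pos: [0.6174, 0.0791, 0.122]
ee_rot: [-0.782, 0.006, -0.112]
wrist_force: [0.2, -0.0, 0.8]
width: 0.094
grasp [ 48.6 -15.5 135.4] tilt 45.17 xax [ 1.    -0.004 -0.006] w 0.094 F [ 0.2 -0.   0.8] q [-0.37  0.33  1.46  0.75  1.6  -0.33] 9.825
[np.float64(1.8), np.float64(42.2), np.float64(-39.0)] [np.float64(-0.2), np.float64(-0.4), np.float64(-0.1)] deg 0.5 mm 57.5
```

```bash
python3 -m creep '[[0,22,-22,0,0,0,0],[0,36,-36,0,0,0,0],[0,43.8,-43.8,0,0,0,0],[0,43.8,-43.8,0,0,0,0]]'
python3 - <<'E'
from h import *
where(); wsnap("w4"); s=robot.snapshot("side"); cv2.imwrite("pics/s4.png",cv2.resize(s["color"][60:260,180:460],None,fx=2.8,fy=2.8))
E
```

```text
time: 10.32
tool_pos: [0.6191, 0.0817, 0.0642]
ee_rot: [-0.785, 0.0, -0.108]
wrist_force: [-0.4, 0.2, -0.5]
width: 0.0939
grasp [ 50.  -12.7  77.7] tilt 45.02 xax [ 1.  0. -0.] w 0.0939 F [-0.4  0.2 -0.5] q [-0.36  0.39  1.51  0.76  1.51 -0.41] 10.325
```

View pics/w4.png

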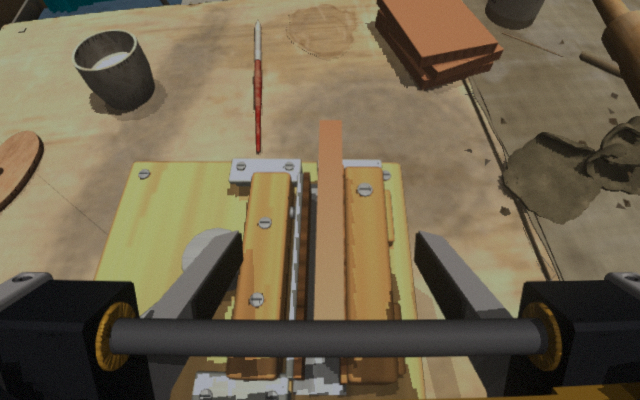

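View pics/s4.png

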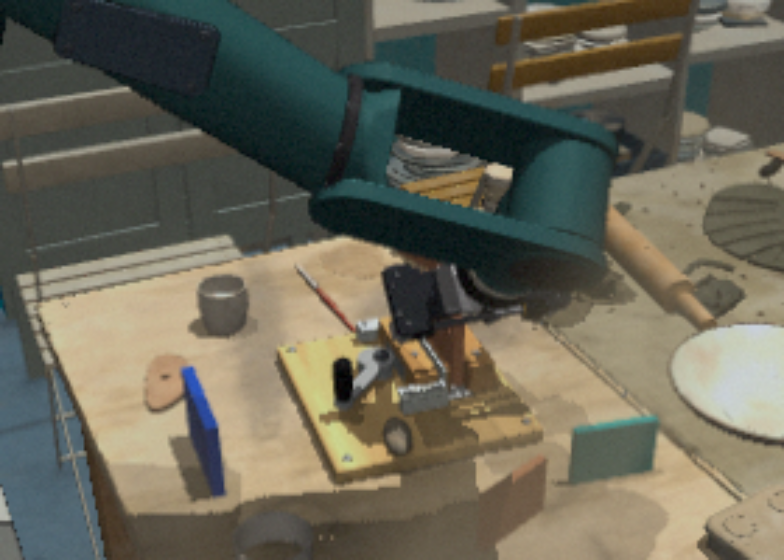

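```bash
python3 - <<'E'
from h import *
p=unproj("w4",[(319,122),(341,122)],.1); print(R.from_euler("z",-T[2]).apply(p-np.array([T[0],T[1],0]))*1000)
E
python3 -m creep '[[0,0,0,0,0,0,255],[0,0,0,0,0,0,255],[0,0,0,0,0,0,255],[0,0,0,0,0,0,255],[0,0,0,0,0,0,255]]'
python3 -m creep '[[0,0,0,0,0,0,255],[0,0,0,0,0,0,255],[0,0,0,0,0,0,255],[0,0,0,0,0,0,255],[0,0,0,0,0,0,255]]'
python3 -c "
from h import *
where()"
```

```text
[[ 44.07139009  58.52252608 100.        ]
 [ 55.95878804  58.51756966 100.        ]]
time: 11.05
tool_pos: [0.6191, 0.0812, 0.0643]
ee_rot: [-0.785, 0.0, -0.108]
wrist_force: [-0.4, -0.1, 0.1]
width: 0.0475
time: 11.68
tool_pos: [0.6191, 0.0812, 0.0643]
ee_rot: [-0.785, -0.0, -0.108]
wrist_force: [0.2, -0.3, -0.3]
width: 0.012
grasp [ 50.1 -13.1  77.8] tilt 45.01 xax [ 1. -0.  0.] w 0.012 F [ 0.2 -0.3 -0.3] q [-0.36  0.39  1.51  0.76  1.51 -0.41] 11.675
```

```bash
python3 -m creep '[[0,-7,7,0,0,0,255],[0,-25,25,0,0,0,255],[0,-50,50,0,0,0,255],[0,-70,70,0,0,0,255],[0,-78,78,0,0,0,255]]'
python3 - <<'E'
from h import *
where(); p=R.from_euler("xyz",[0,0,0])
for a in (15,-15,-45): tgt([50,42,190],a)
E
```

```text
time: 12.3
tool_pos: [0.6202, 0.0809, 0.1788]
ee_rot: [-0.787, -0.006, -0.108]
wrist_force: [0.1, -0.0, -2.0]
width: 0.012
grasp [ 51.1 -13.3 192.2] tilt 44.93 xax [ 1.    -0.     0.006] w 0.012 F [ 0.1 -0.  -2. ] q [-0.36  0.29  1.4   0.76  1.66 -0.27] 12.3
[np.float64(-1.2), np.float64(38.1), np.float64(28.1)] [np.float64(-29.9), np.float64(0.2), np.float64(0.3)] deg 29.9 mm 47.3
[np.float64(-1.2), np.float64(31.1), np.float64(21.1)] [np.float64(-59.9), np.float64(0.1), np.float64(0.4)] deg 59.9 mm 37.6
[np.float64(-1.2), np.float64(21.6), np.float64(18.6)] [np.float64(-89.9), np.float64(-0.0), np.float64(0.4)] deg 89.9 mm 28.5
```

```bash
python3 -m creep '[[0,10,6,-10,0,0,255],[0,20,12,-20,0,0,255],[0,38,28,-30,0,0,255],[0,36,25,-40,0,0,255],[0,34,23,-50,0,0,255]]'
python3 - <<'E'
from h import *
where(); tgt([50,42,190],-45)
E
```

```text
time: 12.92
tool_pos: [0.6233, 0.1219, 0.1682]
ee_rot: [-1.662, -0.002, -0.109]
wrist_force: [0.3, -0.2, -2.9]
width: 0.0119
grasp [ 49.8  42.9 187.1] tilt -5.25 xax [ 1.    -0.001  0.002] w 0.0119 F [ 0.3 -0.2 -2.9] q [ 0.15  0.31  1.19 -0.09  1.67  0.25] 12.925
[np.float64(0.2), np.float64(-7.2), np.float64(-13.3)] [np.float64(-39.8), np.float64(-0.1), np.float64(0.1)] deg 39.8 mm 15.1
```

```bash
python3 -m creep '[[0,-1,-3,-10,0,0,255],[0,-3,-6,-20,0,0,255],[0,-5,-10,-30,0,0,255],[0,-7,-13,-40,0,0,255],[0,-7,-13,-40,0,0,255]]'
python3 -m creep '[[0,0,0,0,0,0,255],[0,0,0,0,0,0,255]]'
python3 - <<'E'
from h import *
where(); wsnap("w5"); s=robot.snapshot("side"); cv2.imwrite("pics/s5f.png",s["color"]); cv2.imwrite("pics/s5.png",cv2.resize(s["color"][60:260,180:460],None,fx=2.8,fy=2.8))
s=robot.snapshot("scene"); cv2.imwrite("pics/sc5.png",cv2.resize(s["color"][50:250,180:460],None,fx=2.8,fy=2.8))
E
```

```text
time: 13.55
tool_pos: [0.6207, 0.1116, 0.1697]
ee_rot: [-2.357, 0.009, -0.105]
wrist_force: [0.3, 0.4, -2.5]
width: 0.0119
time: 13.8
tool_pos: [0.6226, 0.1079, 0.1772]
ee_rot: [-2.353, -0.003, -0.111]
wrist_force: [0.7, 0.5, -1.0]
width: 0.0117
grasp [ 50.7  40.6 190.6] tilt -44.8 xax [ 1.    -0.003  0.003] w 0.0117 F [ 0.7  0.5 -1. ] q [ 0.42  0.56  1.02 -0.71  1.92  0.41] 13.8
```

View pics/w5.png

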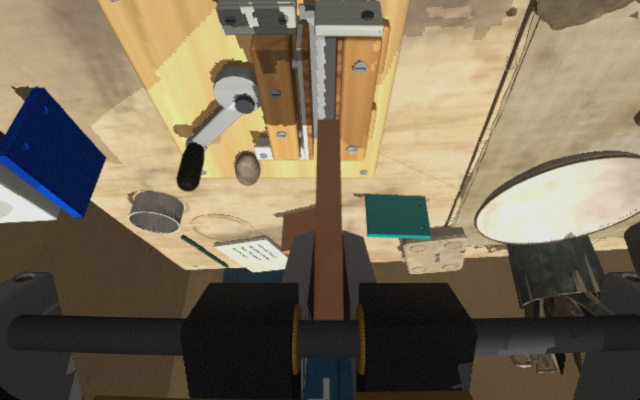

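View pics/s5.png

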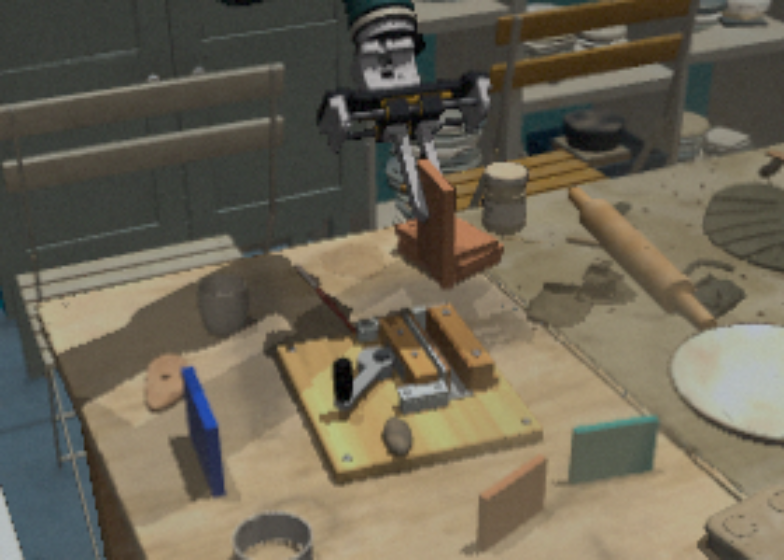

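View pics/sc5.png

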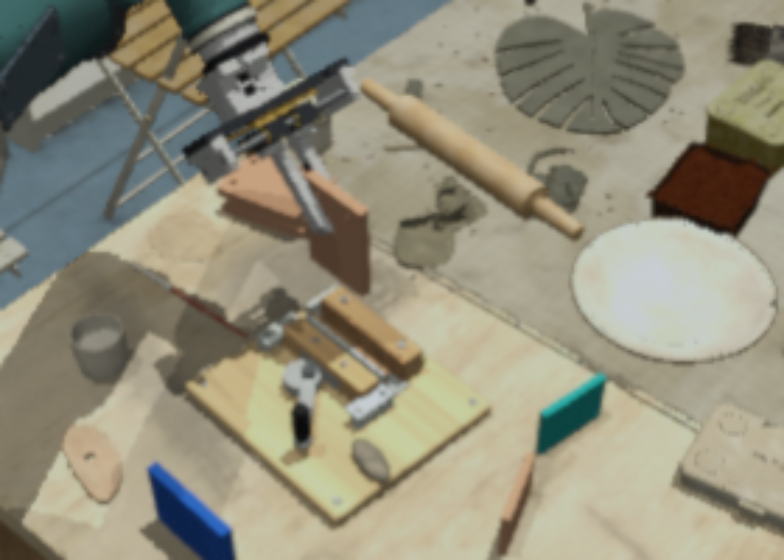

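Run:
```python
from h import *
for z in (116.5,118.6,120.5): print(z,proj("w5",jw(T,[[44,62.8,z],[56,62.8,z],[50,62.8,z]])).round(1).tolist())
# per degree of slip
print(proj("w5",jw(T,[[50,62.8+1.26,118.6+.39]])))
# side view predicted corners
s=robot.snapshot("side")
K=np.array([[s["fx"],0,s["cx"]],[0,s["fy"],s["cy"]],[0,0,1]]);np.savez("pics/s5f.npz",W=s["world_from_camera"],K=K,k1=s["k1"])
c=[[44,62.8,118.6],[44,-17.2,118.6],[44,-17.2,228.6],[44,62.8,228.6]]
c2=[[56,y,z] for _,y,z in c]
im=cv2.resize(cv2.imread("pics/s5f.png")[100:180,300:370],None,fx=8,fy=8,interpolation=cv2.INTER_CUBIC)
for cc in (c,c2):
    p=((proj("s5f",jw(T,cc))-[300,100]+.5)*8).round().astype(int); cv2.polylines(im,[p],True,(0,255,0),1)
cv2.imwrite("pics/ov5.png",im)
```

```text
116.5 [[317.5, 116.6], [339.4, 116.5], [328.4, 116.5]]
118.6 [[317.4, 119.5], [339.5, 119.4], [328.5, 119.4]]
120.5 [[317.4, 122.1], [339.6, 122.0], [328.5, 122.0]]
[[328.46077619 118.33215003]]
```

View pics/ov5.png

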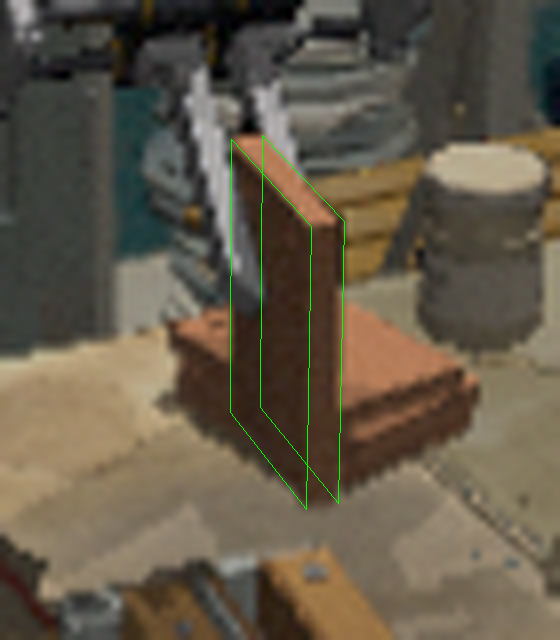

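Run:
```python
from h import *
where(); tgt([48,40,130],-45);tgt([48,40,97],-45)
```

```text
grasp [ 50.4  40.9 189.8] tilt -44.89 xax [ 1.    -0.002  0.002] w 0.0119 F [-0.1  0.6 -0.9] q [ 0.42  0.56  1.02 -0.71  1.93  0.41] 14.0
[np.float64(-2.5), np.float64(43.0), np.float64(41.5)] [np.float64(-0.1), np.float64(-0.2), np.float64(0.0)] deg 0.2 mm 59.8
[np.float64(-2.6), np.float64(66.4), np.float64(64.8)] [np.float64(-0.1), np.float64(-0.2), np.float64(0.0)] deg 0.2 mm 92.8
```

```bash
python3 -m creep '[[-2.5,15,15,0,-0.2,0,255],[-2.5,30,29,0,-0.2,0,255],[-2.5,43,41.5,0,-0.2,0,255],[-2.5,43,41.5,0,-0.2,0,255],[-2.5,43,41.5,0,-0.2,0,255]]'
python3 - <<'E'
from h import *
wsnap("w6"); where(); tgt([48,40,97],-45)
E
```

```text
time: 14.62
tool_pos: [0.6197, 0.1083, 0.1153]
ee_rot: [-2.356, 0.002, -0.106]
wrist_force: [-0.3, -0.3, -1.7]
width: 0.012
grasp [ 48.   40.9 129.4] tilt -44.98 xax [ 1.     0.002 -0.001] w 0.0115 F [-0.2  1.1 -1.1] q [ 0.43  0.59  1.1  -0.68  1.84  0.48] 14.675
[np.float64(0.0), np.float64(23.6), np.float64(22.3)] [np.float64(-0.0), np.float64(0.1), np.float64(0.0)] deg 0.1 mm 32.4
```

View pics/w6.png

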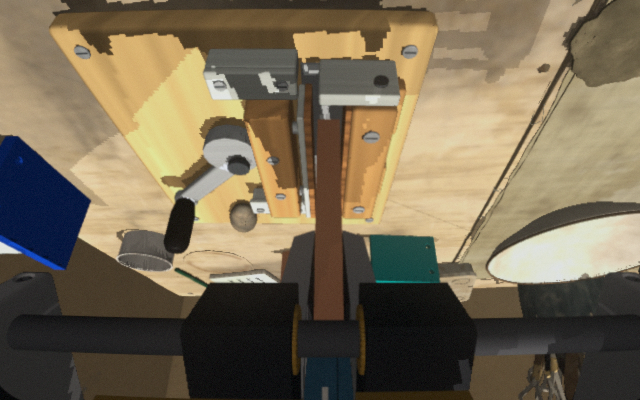

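```bash
python3 -m creep '[[0,8,7.5,0,0,0,255],[0,16,15,0,0,0,255],[0,23.6,22.4,0,0,0,255],[0,23.6,22.4,0,0,0,255],[0,23.6,22.4,0,0,0,255]]'
python3 - <<'E'
from h import *
where()
E
```

```text
time: 15.3
tool_pos: [0.6194, 0.1074, 0.0828]
ee_rot: [-2.356, 0.002, -0.106]
wrist_force: [-0.6, 0.2, -2.1]
width: 0.0119
grasp [47.6 39.8 96.2] tilt -45.01 xax [ 1.     0.002 -0.002] w 0.0119 F [-0.6  0.2 -2.1] q [ 0.42  0.62  1.13 -0.68  1.8   0.51] 15.3
```

```bash
python3 -m creep '[[0,1,1,0,0,0,255],[0,2,2,0,0,0,255],[0,2,2,0,0,0,255]]'
python3 -c "
from h import *
where()"
python3 -m creep '[[0,0.7,0.7,0,0,0,255],[0,0.7,0.7,0,0,0,255],[0,0.7,0.7,0,0,0,255]]'
python3 -c "
from h import *
where()"
```

```text
time: 15.68
tool_pos: [0.6193, 0.1075, 0.0799]
ee_rot: [-2.356, 0.002, -0.106]
wrist_force: [-0.8, 0.8, -2.0]
width: 0.0119
grasp [47.5 39.9 93.3] tilt -44.99 xax [ 1.     0.002 -0.002] w 0.0119 F [-0.8  0.8 -2. ] q [ 0.42  0.62  1.13 -0.68  1.8   0.51] 15.675
time: 16.05
tool_pos: [0.6195, 0.1075, 0.0794]
ee_rot: [-2.356, 0.002, -0.106]
wrist_force: [-0.6, -0.2, 0.8]
width: 0.0116
grasp [47.6 39.9 92.9] tilt -45.0 xax [ 1.     0.002 -0.002] w 0.0116 F [-0.6 -0.2  0.8] q [ 0.42  0.62  1.13 -0.68  1.8   0.51] 16.05
```

```bash
python3 -m creep '[[1,-0.7,0.7,0,0,0,255],[2,-1.4,1.4,0,0,0,255],[2,-1.8,1.8,0,0,0,255],[2,-1.8,1.8,0,0,0,255]]'
python3 -c "
from h import *
where()"
python3 -m creep '[[0,-0.7,0.7,0,0,0,255],[0,-0.7,0.7,0,0,0,255],[0,-0.7,0.7,0,0,0,255]]'
python3 -c "
from h import *
where()"
```

```text
time: 16.55
tool_pos: [0.6218, 0.1093, 0.0794]
ee_rot: [-2.357, 0.002, -0.106]
wrist_force: [-0.4, -2.4, 1.8]
width: 0.0119
grasp [49.7 42.  92.8] tilt -45.05 xax [ 1.     0.002 -0.002] w 0.0119 F [-0.4 -2.4  1.8] q [ 0.43  0.63  1.12 -0.68  1.8   0.51] 16.55
time: 16.92
tool_pos: [0.6219, 0.1099, 0.0794]
ee_rot: [-2.358, 0.002, -0.107]
wrist_force: [-0.1, -4.9, 3.5]
width: 0.0122
grasp [49.8 42.6 92.9] tilt -45.08 xax [ 1.     0.001 -0.002] w 0.0122 F [-0.1 -4.9  3.5] q [ 0.43  0.63  1.12 -0.68  1.8   0.51] 16.925
```

Run:
```python
from h import *
wsnap("w7"); s=robot.snapshot("side"); cv2.imwrite("pics/s7f.png",s["color"])
im=cv2.resize(s["color"][120:220,270:400],None,fx=6,fy=6,interpolation=cv2.INTER_CUBIC); cv2.imwrite("pics/s7.png",im)
```

```text
(no output)
```

View pics/w7.png

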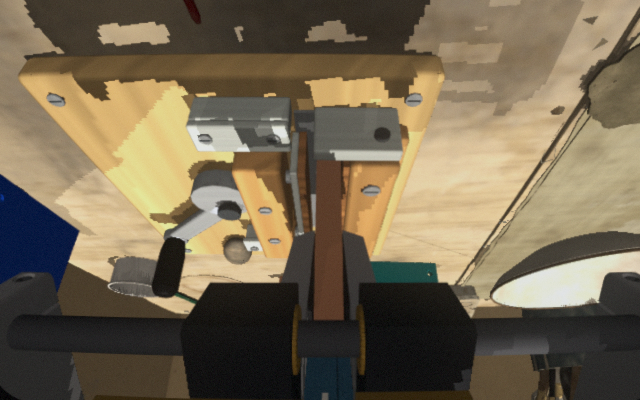

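View pics/s7.png

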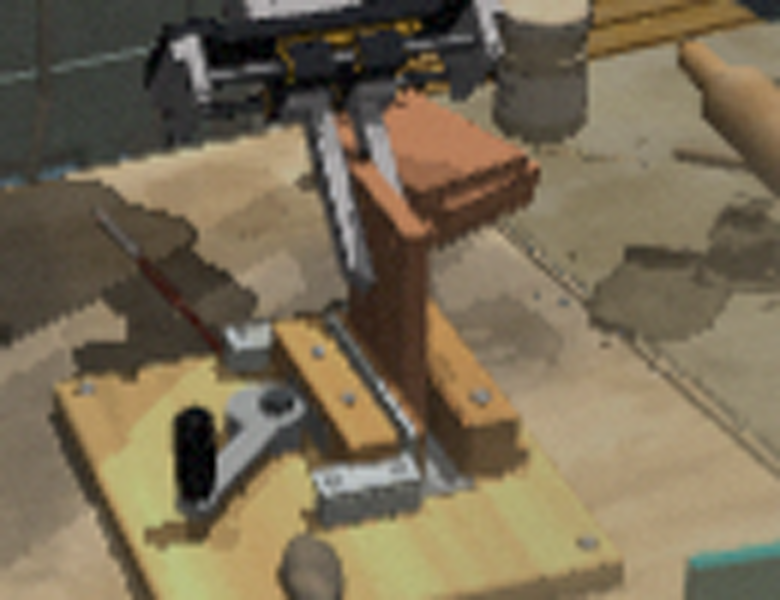

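```bash
python3 -m creep '[[0,0,0,0,0,0,0],[0,0,0,0,0,0,0],[0,0,0,0,0,0,0],[0,0,0,0,0,0,0],[0,0,0,0,0,0,0]]'
python3 -m creep '[[0,-10,0,0,0,0,0],[0,-30,0,0,0,0,0],[0,-60,0,0,0,0,0],[0,-100,0,0,0,0,0],[0,-120,0,0,0,0,0]]'
python3 - <<'E'
from h import *
where(); wsnap("w8")
for c in("side","scene"):
  s=robot.snapshot(c); im=s["color"][110:230,250:400] ; cv2.imwrite(f"pics/{c}8.png",cv2.resize(im,None,fx=5,fy=5,interpolation=cv2.INTER_CUBIC))
E
```

```text
time: 17.65
tool_pos: [0.6217, 0.1109, 0.0788]
ee_rot: [-2.356, 0.003, -0.106]
wrist_force: [-0.5, 0.1, 0.1]
width: 0.0581
time: 18.27
tool_pos: [0.6314, 0.1972, 0.1663]
ee_rot: [-2.354, -0.001, -0.105]
wrist_force: [0.5, 0.5, 0.1]
width: 0.0939
grasp [ 49.7 130.3 179.8] tilt -44.86 xax [1.    0.003 0.001] w 0.0939 F [0.5 0.5 0.1] q [ 0.52  0.69  0.84 -0.69  2.02  0.45] 18.275
```

View pics/w8.png

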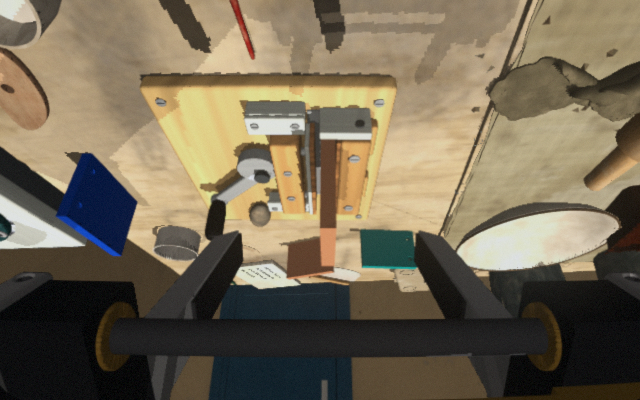

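View pics/side8.png

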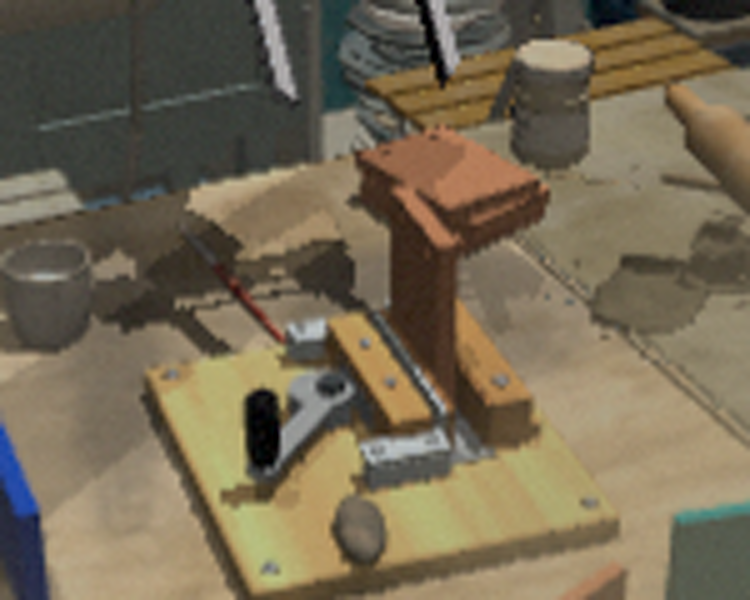

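View pics/scene8.png

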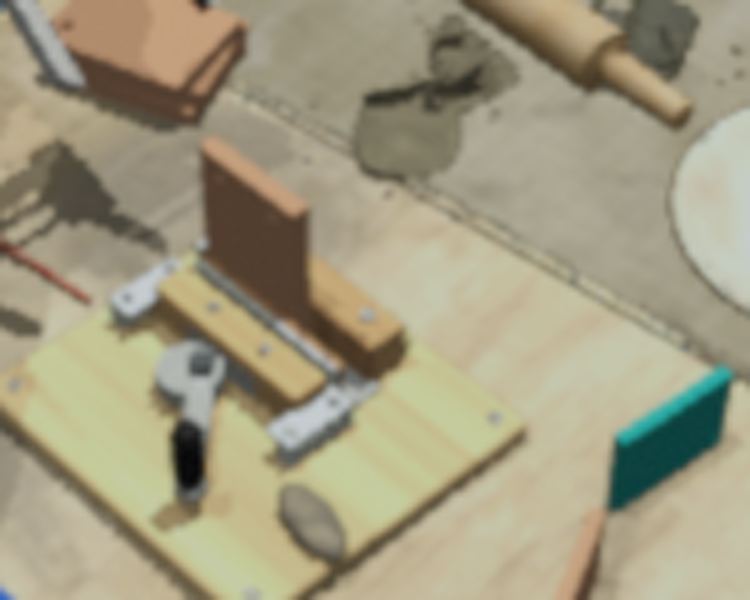

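Run:
```python
from h import *
rel([.56,.16,.27],down(-.105))
```

```text
[np.float64(-67.2), np.float64(-43.7), np.float64(-105.0)] [np.float64(44.9), np.float64(0.0), np.float64(0.0)] deg 44.9 mm 132.1
```

```bash
python3 -m creep '[[0,-40,-40,10,0,0,0],[-30,-44,-80,20,0,0,0],[-67,-44,-105,30,0,0,0],[-67,-44,-105,40,0,0,0],[-67,-44,-105,45,0,0,0]]'
python3 - <<'E'
from h import *
where(); rel([.484,.0355,.20],down(2.22))
E
```

```text
time: 19.05
tool_pos: [0.5592, 0.1572, 0.2708]
ee_rot: [-1.567, -0.0, -0.109]
wrist_force: [0.7, -0.5, -0.2]
width: 0.0939
grasp [-17.6  69.3 289.8] tilt 0.22 xax [ 1.    -0.001  0.   ] w 0.0939 F [ 0.7 -0.5 -0.2] q [0.17 0.15 1.17 0.   1.82 0.28] 19.05
[np.float64(-61.5), np.float64(70.3), np.float64(-129.4)] [np.float64(-0.1), np.float64(-133.5), np.float64(0.3)] deg 133.5 mm 159.6
```

```bash
python3 -m creep '[[-61,70,-129,0,-133.5,0,0],[-61,70,-129,0,-133.5,0,0],[-61,70,-129,0,-133.5,0,0],[-61,70,-129,0,-133.5,0,0],[-61,70,-129,0,-133.5,0,0]]'
python3 -m creep '[[0,0,0,0,-80,0,0],[0,0,0,0,-80,0,0],[0,0,0,0,-80,0,0],[0,0,0,0,-80,0,0],[0,0,0,0,-80,0,0]]'
python3 - <<'E'
from h import *
where(); rel([.484,.0355,.20],down(2.22));rel([.484,.0355,.047],down(2.22))
E
```

```text
time: 19.68
tool_pos: [0.4841, 0.0363, 0.198]
ee_rot: [-1.567, 0.003, 0.834]
wrist_force: [-0.4, -0.4, -0.6]
width: 0.094
time: 20.3
tool_pos: [0.4845, 0.0368, 0.1981]
ee_rot: [-1.566, -0.001, 1.773]
wrist_force: [-1.1, -0.4, 0.4]
width: 0.0939
grasp [-78.9 -58.3 217.1] tilt -0.02 xax [-0.305  0.952  0.001] w 0.0939 F [-1.1 -0.4  0.4] q [-0.04 -0.05  1.53  0.    1.67 -1.81] 20.3
[np.float64(-1.2), np.float64(-1.9), np.float64(0.8)] [np.float64(-0.2), np.float64(-25.6), np.float64(0.1)] deg 25.6 mm 2.3
[np.float64(-1.4), np.float64(151.1), np.float64(0.1)] [np.float64(-0.2), np.float64(-25.6), np.float64(0.1)] deg 25.6 mm 151.2
```

```bash
python3 -m creep '[[-1,0,0,0,-10,0,0],[-1,0,0,0,-20,0,0],[-1,40,0,0,-25.6,0,0],[-1,90,0,0,-25.6,0,0],[-1,130,0,0,-25.6,0,0]]'
python3 -m creep '[[0,20,0,0,0,0,0],[0,20,0,0,0,0,255],[0,20,0,0,0,0,255],[0,20,0,0,0,0,255],[0,20,0,0,0,0,255]]'
python3 -m creep '[[0,0,0,0,0,0,255],[0,0,0,0,0,0,255],[0,0,0,0,0,0,255],[0,0,0,0,0,0,255],[0,0,0,0,0,0,255]]'
python3 - <<'E'
from h import *
where()
E
```

```text
time: 20.92
tool_pos: [0.4835, 0.036, 0.0664]
ee_rot: [-1.567, -0.004, 2.214]
wrist_force: [-0.4, 1.2, -0.5]
width: 0.0938
time: 21.55
tool_pos: [0.4861, 0.0364, 0.0505]
ee_rot: [-1.571, -0.0, 2.215]
wrist_force: [1.1, 0.8, 0.0]
width: 0.0575
time: 22.18
tool_pos: [0.4856, 0.036, 0.0494]
ee_rot: [-1.569, -0.001, 2.215]
wrist_force: [0.5, -2.2, -1.2]
width: 0.0192
grasp [-77.8 -59.   68.4] tilt -0.05 xax [-0.683  0.73   0.001] w 0.0192 F [ 0.5 -2.2 -1.2] q [-0.04  0.04  1.74 -0.    1.37 -2.26] 22.175
```

```bash
python3 -m creep '[[13.3,0,-1,0,9,0,255],[26.3,0,-4.2,0,18,0,255],[38.6,0,-9.3,0,27,0,255],[50,0,-16.2,0,36,0,255],[60.1,0,-24.9,0,45,0,255]]'
python3 - <<'E'
from h import *
def lev():
    p=pose()[0]; v=jw(T,[-17,0,0])[0]; d=p-v; print("r",np.hypot(d[0],d[1]),"lev", (np.arctan2(d[1],d[0])-(T[2]+np.pi-.8)+1)%(2*np.pi)-1)
lev(); where()
s=robot.snapshot("side"); im=s["color"][110:230,250:400] ; cv2.imwrite("pics/side9.png",cv2.resize(im,None,fx=5,fy=5,interpolation=cv2.INTER_CUBIC))
E
```

```text
time: 22.8
tool_pos: [0.4682, 0.0991, 0.0494]
ee_rot: [-1.567, 0.002, 1.424]
wrist_force: [-0.9, -3.5, -0.4]
width: 0.0192
r 0.08488189241663471 lev 0.7787261746855427
grasp [-101.8    1.8   68.4] tilt -0.1 xax [ 0.038  0.999 -0.002] w 0.0192 F [-0.9 -3.5 -0.4] q [ 0.09  0.02  1.76 -0.    1.37 -1.33] 22.8
```

View pics/side9.png

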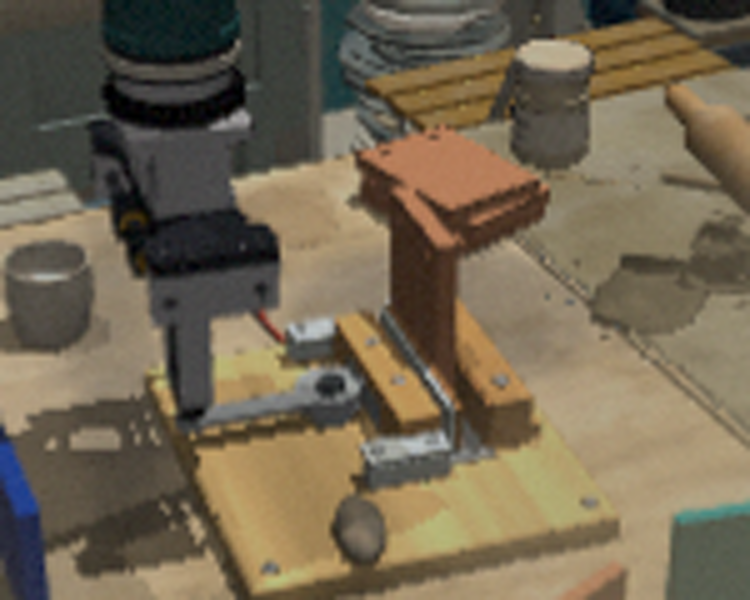

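```bash
python3 -m creep '[[13.3,0,-1,0,9,0,255],[26.3,0,-4.2,0,18,0,255],[38.6,0,-9.3,0,27,0,255],[50,0,-16.2,0,36,0,255],[60.1,0,-24.9,0,45,0,255]]'
python3 -m creep '[[0,0,0,0,0,0,255],[0,0,0,0,0,0,255]]'
python3 - <<'E'
from h import *
p=pose()[0]; v=jw(T,[-17,0,0])[0]; d=p-v; print("r",np.hypot(d[0],d[1]),"lev", (np.arctan2(d[1],d[0])-(T[2]+np.pi-.8)+1)%(2*np.pi)-1)
where()
E
```

```text
time: 23.48
tool_pos: [0.5004, 0.1557, 0.0494]
ee_rot: [-1.566, 0.006, 0.642]
wrist_force: [-6.1, -2.6, 3.9]
width: 0.019
time: 23.72
tool_pos: [0.501, 0.1561, 0.0494]
ee_rot: [-1.566, 0.003, 0.646]
wrist_force: [-5.9, 1.0, 3.2]
width: 0.019
r 0.08521938065901673 lev -0.015972268320679106
grasp [-75.3  62.   68.4] tilt 0.07 xax [ 0.729  0.685 -0.003] w 0.019 F [-5.9  1.   3.2] q [ 0.19  0.12  1.65  0.    1.37 -0.45] 23.725
```

```bash
python3 -m creep '[[0,0,0,0,0,0,0],[0,0,0,0,0,0,0],[0,0,0,0,0,0,0],[0,0,0,0,0,0,0],[0,0,0,0,0,0,0]]'
python3 -m creep '[[0,-30,0,0,0,0,0],[0,-80,0,0,0,0,0],[0,-140,0,0,0,0,0],[0,-200,0,0,0,0,0],[0,-210,0,0,0,0,0]]'
python3 - <<'E'
from h import *
where(); wsnap("w10")
for n in("plaque","hole_edge","lever_knob"): print(n,[(round(d["p"],2),np.round(d["point"],3).tolist()) for d in robot.landmark_of(n,"wrist")[:3]])
for c in("side","scene"):
  s=robot.snapshot(c); im=s["color"][110:230,250:400] ; cv2.imwrite(f"pics/{c}10.png",cv2.resize(im,None,fx=5,fy=5,interpolation=cv2.INTER_CUBIC))
  print(c,[(round(d["p"],2),np.round(d["point"],3).tolist()) for d in robot.landmark_of("hole_edge",c)[:3]])
  K=np.array([[s["fx"],0,s["cx"]],[0,s["fy"],s["cy"]],[0,0,1]]);np.savez(f"pics/{c}10f.npz",W=s["world_from_camera"],K=K,k1=s["k1"])
  im=cv2.imread(f"pics/{c}10.png")
  for x in(44,56):
    p=((proj(c+"10f",jw(T,[[x,65,20],[x,-15,20],[x,-15,130],[x,65,130]]))-[250,110]+.5)*5).round().astype(int); cv2.polylines(im,[p],True,(0,255,0),1)
  cv2.imwrite(f"pics/{c}10.png",im)
print("edge exp",jw(T,[50,25,130]))
E
```

```text
time: 24.35
tool_pos: [0.5023, 0.1555, 0.0494]
ee_rot: [-1.569, 0.002, 0.644]
wrist_force: [-0.9, -0.9, 0.6]
width: 0.0659
time: 24.98
tool_pos: [0.5048, 0.1559, 0.2655]
ee_rot: [-1.574, -0.008, 0.644]
wrist_force: [0.1, -0.4, -0.3]
width: 0.0941
grasp [-71.8  62.2 284.5] tilt 0.19 xax [0.73  0.683 0.008] w 0.0941 F [ 0.1 -0.4 -0.3] q [ 0.19  0.03  1.31  0.    1.79 -0.45] 24.975
plaque [(0.72, [0.623, 0.106, 0.074]), (0.68, [0.343, 0.047, 0.042]), (0.59, [0.564, -0.173, 0.028])]
hole_edge [(0.95, [0.622, 0.106, 0.133]), (0.75, [0.347, 0.096, 0.038]), (0.69, [0.602, -0.157, 0.024])]
lever_knob [(0.82, [0.503, 0.155, 0.068])]
side [(0.85, [0.343, 0.099, 0.04]), (0.81, [0.62, 0.107, 0.132]), (0.73, [0.729, -0.154, 0.034])]
scene [(0.86, [0.345, 0.097, 0.041]), (0.8, [0.73, -0.153, 0.032]), (0.79, [0.621, 0.106, 0.132])]
edge exp [[0.62170344 0.10576483 0.13      ]]
```

View pics/side10.png

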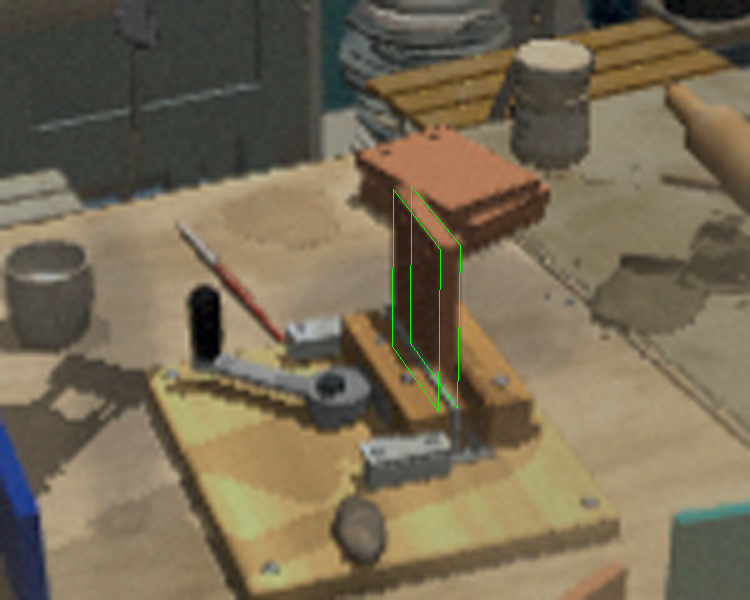

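View pics/scene10.png

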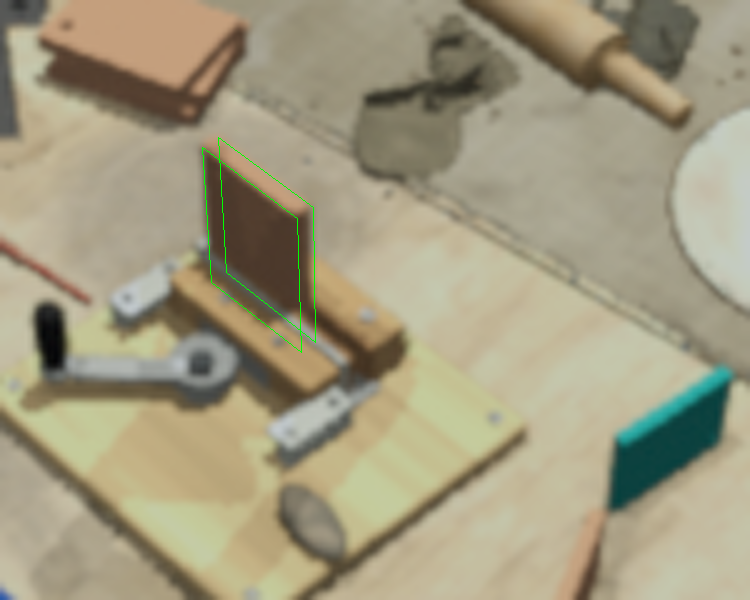

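View pics/w10.png

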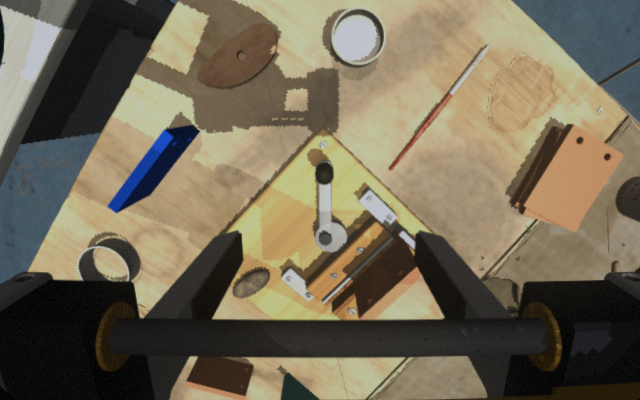

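Run:
```python
from h import *
p=jw(T,[25,-10,0])[0]; rel([p[0],p[1],.265],down(T[2]))
```

```text
[np.float64(23.7), np.float64(-8.4), np.float64(-119.9)] [np.float64(-0.1), np.float64(43.1), np.float64(-0.4)] deg 43.1 mm 122.6
```

```bash
python3 -m creep '[[24,-8,-120,0,43,0,0],[24,-8,-120,0,43,0,0],[24,-8,-120,0,43,0,0],[24,-8,-120,0,43,0,0],[24,-8,-120,0,43,0,0]]'
python3 -m creep '[[0,0,0,0,0,0,0],[0,0,0,0,0,0,0]]'
python3 - <<'E'
from h import *
where(); wsnap("w11"); im=cv2.imread("pics/w11.png")
im=cv2.resize(im[60:260,240:440],None,fx=3,fy=3,interpolation=cv2.INTER_CUBIC)
g=lambda X:((proj("w11",jw(T,X))-[240,60]+.5)*3).round().astype(int)
cv2.polylines(im,[g([[44,65,130],[56,65,130],[56,-15,130],[44,-15,130]])],True,(0,255,0),1)
cv2.polylines(im,[g([[40,65,48],[80,65,48]])],False,(255,0,0),1)
cv2.imwrite("pics/w11c.png",im)
E
```

```text
time: 26.0
tool_pos: [0.5939, 0.0737, 0.2658]
ee_rot: [-1.571, 0.005, -0.104]
wrist_force: [-0.2, -0.1, -0.1]
width: 0.0939
time: 26.25
tool_pos: [0.5939, 0.0741, 0.2671]
ee_rot: [-1.571, 0.003, -0.104]
wrist_force: [-0.4, -0.3, 0.1]
width: 0.0942
grasp [ 25.8  -9.5 286.1] tilt 0.0 xax [ 1.     0.004 -0.003] w 0.0942 F [-0.4 -0.3  0.1] q [0.03 0.2  1.13 0.   1.82 0.13] 26.25
```

View pics/w11c.png

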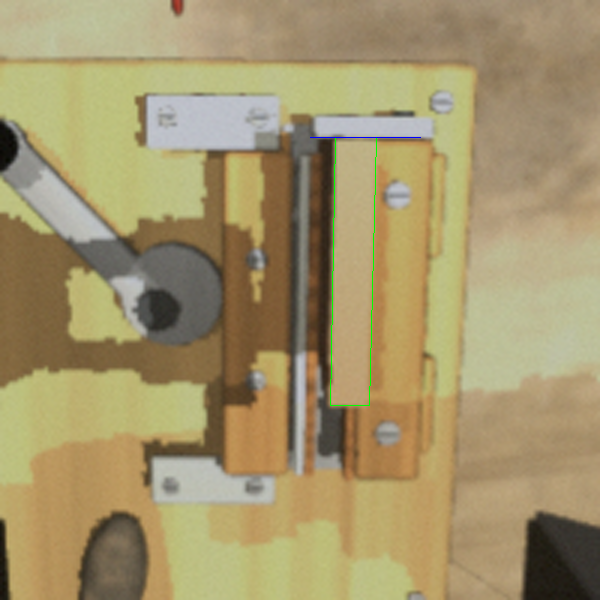

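```bash
python3 -c "
from bench import robot
print(robot.close_job())"
```

```text
the job is handed in; nothing more can be done
None
```

The plaque is back in the jig with its hole edge up, against the end stop and clamped. I handed the job in at about 26 s of the 66 s allowed; it reports no verdict.

**What I did:** I swung the lever open to about 1.56 rad and pinched the plaque, which was the larger of the two clay plates and not blue or turquoise. I lifted it clear of the jaws and turned it 90° in the air. I lowered it onto the bed (contact felt at the expected height), pushed it against the end stop until I felt about 5 N, let go, and swung the lever fully back.

**Last checks:**
- **Plaque position:** In the last overhead and side pictures it matched the outline of the target pose to within about 1–2 mm, with its side touching the end stop.
- **Hole edge:** The networks put it at about 132–133 mm above the table against the target 130 mm, which is within their error. The turn put the original hole side on top, but I did not clearly see the two holes in the final pictures.
- **Lever:** It read about -0.02 rad, so fully clamped. I could not measure the pad force itself.
- **Surroundings:** The pebble, ring cutter and brush looked undisturbed in the last views, and the rib did too. The scraper was not in them, but the arm never worked near it. The gripper was well clear and touching nothing.

No check failed; the plaque did not slip in the grip.

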